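# Weigh, scan and shelve a jar of pickles

### The job

Check in the jar of green pickles from the cardboard flat: stand it on the scale with its barcode facing the scanner's window, straight in front of it, and let go of it so that it is weighed and read. Then take it again and stand it in the gap in the row on the white shelf, midway between the two pickle jars and in line with them, its barcode label facing the front of the shelf like theirs. Set the glass down gently both times, and leave the other four jars as they stand.

Things in the scene. Friction and masses are not known exactly. Their poses are not given: they have to be found in the camera images.
- jar: The job: glass jar of yellow-green pickles, 0.3-0.5 kg, 105 mm tall: body 62 mm across, on top a steel lid 64 mm across and 16 mm high, the place to grip. The side at its own -x bears a white barcode label; a red strip 13 mm wide runs from the lid's middle over its edge down to it. Origin: centre of the underside, z up. Starts upright in any place of the flat, barcode roughly away from the robot.
- barcode (a point): Middle of the jar's barcode: on the jar's -x side, 31 mm from its axis, 44 mm above its underside.
- red_a: Bystander: a jar of the same make with dark red sauce, standing in the flat. Origin: centre of the underside.
- red_b: Bystander: the second jar of dark red sauce in the flat. Origin: centre of the underside.
- tray: Fixed cardboard flat, 228 (x) x 116 (y) x 42 mm high, floor and walls 4 mm. Origin: centre of the underside. Three jars stand in it in a line along its x axis, 72 mm apart: 8 mm between lids, too tight for a finger; there is room at their +y and -y sides.
- scale: Fixed counter scale, dark housing 190 (x) x 180 (y) mm, with a flat bright metal weighing plate 170 x 170 mm whose top is 36 mm above the table; display on its -x side. Origin: on the table under the middle of the housing; the plate's middle is 5 mm to +x.
- plate (a point): Middle of the top of the scale's weighing plate.
- scanner: Fixed black barcode scanner on a round foot 90 mm across, on the table to the right (-y) of the scale, 137 mm tall, head 52 (x) x 74 (y) mm. Its dark red window, 52 mm wide and 64 mm high, is on its own -x side and looks across the weighing plate. Origin: on the table under its middle.
- window (a point): Middle of the scanner's window: on the scanner's -x face, 28 mm from its axis, 88 mm above the table; axes as the scanner's, so the window looks along this -x. It is about 0.12 m from the middle of the plate.
- shelf: Fixed low white plastic shelf, board 130 (x) x 290 (y) mm, its top 120 mm above the table, with tins stored underneath. Origin: on the table under its middle. Its front is its -x side (the robot's side); the row of jars stands along its y axis on the board's centre line.
- gap (a point): On the top of the shelf's board, at the middle of the board: the middle of the gap in the row. Axes as the shelf's.
- mate_left: Bystander: a pickle jar of the same make and size as the job's, standing in the row about 86 mm to the +y side of the gap's middle, its barcode label (its -x side) facing the front of the shelf. Origin: centre of the underside.
- mate_right: Bystander: the same, about 86 mm to the -y side of the gap's middle. With the third jar in the gap only about 22 mm remain between lids, so fingers belong in front of and behind its lid.
There are look-alikes about, which are no part of the job. There is more than one size of the scanner; the job needs the smallest.

How it is judged:
By the outcome, as a careful person would: the job done as asked, in the order asked, and still so for the second after the job is handed in, with the robot touching nothing.
It also fails if it takes over 54 s, if anything falls off the work surface, if the arm or the gripper's body presses on something with over 40 N, if the wrist force passes 120 N, or if a joint passes its speed limit or range.

### The arm

A 6-joint arm with a two-finger parallel gripper is mounted at the origin on the work surface. World frame = base frame: x ahead of the robot, y to its left, z up, the work surface at z = 0. Lengths are in m, angles in rad, forces in N, time in s.
With the tool pointing down it reaches from about 0.3 to 0.875 m from the base axis. Payload 6.4 kg.
Tool frame: the origin (TCP) lies at the very end of the fingers, on their centre line; the grasp point (between the pads) lies 19 mm behind it; z points along the fingers, y is the line along which they close (so a half turn about z gives the same grasp; the last joint's range is limited). The gripper opens to 88 mm and grips with 3 to 60 N. Pads are 18 mm wide; open, the fingers measure 123 mm over their backs; the gripper's body (75 mm by 187 mm) begins 45 mm behind the grasp point.
Start: joints at [-1.434, 0.181, 1.607, -0, 1.354, -0.206], TCP at [0.193, -0.542, 0.239] pointing down, gripper open.
Joint ranges: [-2.99, 2.99], [-0.89, 2.07], [0.3, 2.58], [-1.14, 4.28], [0, 2.63], [-3.12, 3.12]. Speed limits (rad/s): [2.57, 2.57, 3.01, 3.14, 3.14, 3.14].

### API

Orientations are given as a rotation vector (axis times angle).
In Python, from workcell import r gives the robot as it stands.
- The arm moves only by the tool move_arm, never from a script. Its argument "targets" is a list of rows, each a list of 6 numbers: the shift along the tool's x, y, z in cm, then the turn, a rotation vector about the tool's x, y, z in degrees. In form: [[dx, dy, dz, rx, ry, rz], ...]. A call has 1 to 10 rows; each row shifts and turns the commanded pose from where the row before left it, along the tool's axes as they then stand; what a row does not reach is not made up. A row lasts 1/8 s, in which the tool goes at most 62.5 mm and 10.7 degrees, less where a joint would pass 70% of its speed; a pose out of reach is approached as far as the arm can. A call is refused whole if a number of a shift passes 6.25 or a number of a turn 10.7, either way. A call with a gripper value outside its range is refused whole. "claw" is the finger opening in cm, from 0 to 8.81, set as the call begins (left out, the last holds). The fingers move at their own pace and stop on an object; the grip force is fixed at half the most. Time passes only in rows, so rows that do not move let the fingers close. It gives the time, the measured TCP pose, the force, the opening and the grip force at its end, in the units of the state.
- r.sense(): the state, without advancing time (a new reading comes with each control period).
- r.read_camera(name): name is "scene" or "top"; returns the picture (400x640x3 uint8, blue, green, red); there is no depth.
- r.camera_model(name): a dict with "fx", "fy", "cx", "cy" (pixels), "cam_to_world" (4x4, takes a point from camera to world coordinates). Camera axes: x right, y down, z forward; pixel columns grow to the right and rows downward; lengths in m; the calibration is good to about 2 mm. A picture is of the moment at which its call begins. camera_model takes no time and is no camera call.
- r.job_done(): hands the job in; it is judged then, once.
The state is a dict: "clock": time; "joint_pos": joint angles; "joint_vel": joint speeds; "joint_torque": joint torques, N m; "tool_pos": TCP position; "ee_rot": TCP orientation; "force": force on the tool from outside, world axes, zero at the start; "torque": the same for the moment, N m; "opening": finger opening in m; "finger_force": force on a finger pad.
Only numpy, scipy, OpenCV 4.12 (cv2) and the standard library are available. Lean on these libraries where they do the work, as an engineer would, in place of code of your own. Each camera call takes 0.05 s, during which the arm holds its last target. There are 200 camera calls.

## Working session

There is one attempt and no reset: what is moved stays moved. The work goes in short steps, Python scripts to look and compute and a tool call to move; the robot and the scene stay as the last step left them, time stands still between calls to the robot, and variables do not carry over. Pictures are saved under pics/ and viewed, at most 10 in all, crops included, and the job is handed in when it is done.

Besides the shell and the picture viewer there is one more tool, called after "Call:" as name(argument=value, ...), one argument or row to a line, values as JSON. move_arm: Moves the arm, as the interface text tells. Its arguments: {"type":"object","properties":{"targets":{"type":"array","items":{"type":"array","items":{"type":"number"}}},"claw":{"type":"number"}},"required":["targets"]}

```bash
ls; mkdir -p pics; python3 - <<'E'
from workcell import r
import cv2,numpy as np
for n in("scene","top"):
    im=r.read_camera(n);cv2.imwrite(f"pics/{n}0.png",im)
    m=r.camera_model(n);print(n,m["fx"],m["fy"],m["cx"],m["cy"]);print(np.round(m["cam_to_world"],4))
s=r.sense();print(s)
E
```

```text
pics
scene 453.1695667830152 453.1695667830152 320.3900778859242 196.93357733342395
[[-0.0078  0.8525 -0.5226  1.1898]
 [ 0.9999  0.0111  0.0033  0.0696]
 [ 0.0086 -0.5225 -0.8526  1.1942]
 [ 0.      0.      0.      1.    ]]
top 385.0540159083131 385.0540159083131 317.16284985484054 206.63101084234913
[[-1.1100e-02 -9.9310e-01  1.1700e-01  4.2870e-01]
 [-9.9990e-01  1.0900e-02 -2.1000e-03  6.0600e-02]
 [ 8.0000e-04 -1.1700e-01 -9.9310e-01  1.0331e+00]
 [ 0.0000e+00  0.0000e+00  0.0000e+00  1.0000e+00]]
{'clock': 0.1, 'joint_pos': array([-1.43428413e+00,  1.81437800e-01,  1.60786498e+00, -3.48435198e-05,
        1.35381630e+00, -2.06300752e-01]), 'joint_vel': array([-0.00053619, -0.00297239, -0.00287056, -0.00087412,  0.00147308,
       -0.00038484]), 'joint_torque': array([ 6.73527775e-04, -4.34816337e+01, -3.42695725e+01,  7.05279876e-02,
        3.39660910e-02, -3.84930581e-05]), 'tool_pos': array([ 0.19321993, -0.54106617,  0.23793732]), 'ee_rot': array([-3.09404893e+00, -5.35607615e-01, -3.02270080e-05]), 'force': array([ 0.6315108 ,  0.98613347, -0.62729875]), 'torque': array([-0.08785691, -0.00752857, -0.06045186]), 'finger_force': 0.0, 'opening': 0.08808797579830002}
```

View pics/scene0.png

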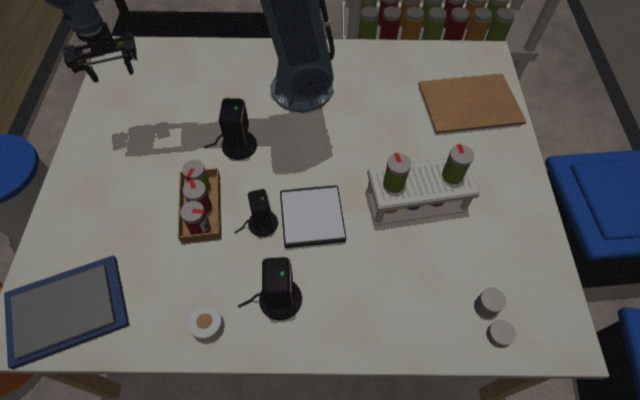

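View pics/top0.png

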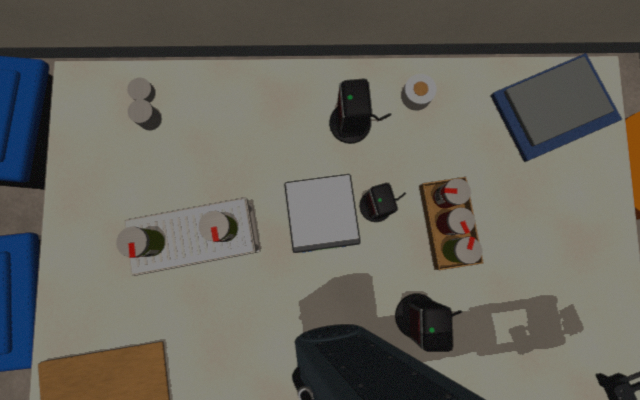

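The scene view shows three scanners at (236,128), (261,212) and (279,288). The one at (261,212) is the smallest and stands beside the scale, so it fits the description. The flat holds three jars at (193,172), (195,190) and (195,215). The one nearest the robot looks green. I'll confirm both in an enlarged crop.

```bash
python3 - <<'E'
import cv2,numpy as np
s=cv2.imread("pics/scene0.png");t=cv2.imread("pics/top0.png")
def c(im,x,y,w,h,W,H): return cv2.resize(im[y:y+h,x:x+w],(W,H),interpolation=cv2.INTER_CUBIC)
a=np.hstack([c(t,280,165,220,120,550,300),c(s,165,150,70,100,210,300)])
b=np.hstack([c(t,110,185,160,95,506,300),c(s,355,135,130,152,254,300)])
cv2.imwrite("pics/crop1.png",np.clip(np.vstack([a,b]).astype(float)*1.4,0,255).astype(np.uint8))
E
```

```text
(no output)
```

View pics/crop1.png

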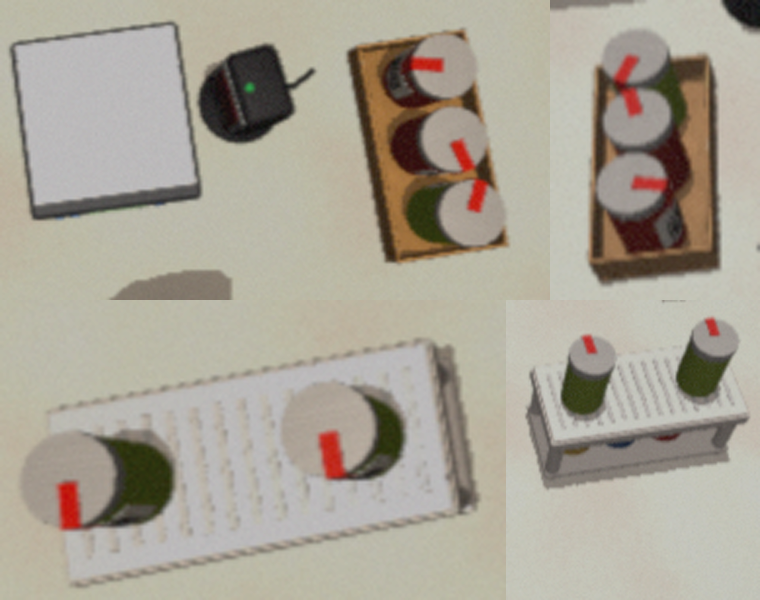

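The crop confirms that the green jar is the one nearest the robot, at top-view (462,248) and scene (193,172). Its strip points away from the robot. The small scanner at top (380,201) has its red window facing the scale. Both shelf mates' strips face the robot.

```bash
cat > h.py <<'E'
from workcell import r
import cv2,numpy as np
def cam(n):
    m=r.camera_model(n);return m
def ray(n,uv):
    m=cam(n);uv=np.atleast_2d(np.asarray(uv,float))
    d=np.c_[(uv[:,0]-m["cx"])/m["fx"],(uv[:,1]-m["cy"])/m["fy"],np.ones(len(uv))]
    T=m["cam_to_world"];return T[:3,3],d@T[:3,:3].T
def plane(n,uv,z):
    o,d=ray(n,uv);return (o+d*((z-o[2])/d[:,2])[:,None])
def proj(n,p):
    m=cam(n);T=m["cam_to_world"];q=(np.atleast_2d(p)-T[:3,3])@T[:3,:3]
    return np.c_[q[:,0]/q[:,2]*m["fx"]+m["cx"],q[:,1]/q[:,2]*m["fy"]+m["cy"]]
def tri(a,b):
    (o1,d1),(o2,d2)=ray("scene",a),ray("top",b)
    d1=d1[0]/np.linalg.norm(d1);d2=d2[0]/np.linalg.norm(d2)
    t=np.linalg.lstsq(np.c_[d1,-d2],o2-o1,rcond=None)[0]
    p,q=o1+t[0]*d1,o2+t[1]*d2
    return (p+q)/2,np.linalg.norm(p-q)
def grab(n,k=4): return np.mean([r.read_camera(n).astype(float) for _ in range(k)],0).astype(np.uint8)
E
python3 - <<'E'
from h import *
for n in("scene","top"):
    im=grab(n);cv2.imwrite(f"pics/{n}1.png",im)
s=cv2.imread("pics/scene1.png");t=cv2.imread("pics/top1.png")
hs=lambda im,x,y:(im[y,x].tolist(),cv2.cvtColor(im,cv2.COLOR_BGR2HSV)[y,x].tolist())
print("top lid",hs(t,456,251),"strip",hs(t,471,243),"green",hs(t,449,250),"card",hs(t,430,230),"plate",hs(t,320,210),"table",hs(t,400,150),"head",hs(t,383,208),"foot",hs(t,368,213),"lidmate",hs(t,128,240),"shelf",hs(t,180,215))
print("win cols",[t[202,x].tolist() for x in range(364,384,2)])
print("scn lid",hs(s,188,168),"plate",hs(s,310,215),"lidmate",hs(s,395,165),"shelf",hs(s,425,185),"green",hs(s,204,172))
for n,im in(("scene",s),("top",t)):
    h=cv2.cvtColor(im,cv2.COLOR_BGR2HSV)
    red=(((h[...,0]<6)|(h[...,0]>174))&(h[...,1]>150)&(h[...,2]>110)).astype(np.uint8)
    k,l,st,c=cv2.connectedComponentsWithStats(red)
    for i in range(1,k):
        if st[i,4]>15:print(n,"red",st[i],np.round(c[i],1))
    hi=cv2.inRange(h,(55,120,100),(80,255,255))
    k,l,st,c=cv2.connectedComponentsWithStats(hi)
    for i in range(1,k): print(n,"led",st[i],np.round(c[i],1))
E
```

```text
top lid ([93, 100, 106], [16, 31, 106]) strip ([12, 19, 137], [2, 233, 137]) green ([10, 36, 31], [36, 184, 36]) card ([19, 34, 47], [16, 152, 47]) plate ([133, 131, 133], [150, 4, 133]) table ([118, 133, 134], [28, 30, 134]) head ([38, 38, 40], [0, 13, 40]) foot ([17, 18, 17], [60, 14, 18]) lidmate ([101, 110, 117], [17, 35, 117]) shelf ([132, 133, 134], [15, 4, 134])
win cols [[19, 21, 21], [17, 17, 17], [11, 10, 19], [13, 13, 23], [36, 39, 46], [39, 39, 40], [27, 26, 28], [37, 42, 38], [37, 46, 38], [35, 36, 38]]
scn lid ([104, 108, 112], [15, 18, 112]) plate ([144, 141, 141], [120, 5, 144]) lidmate ([107, 110, 116], [10, 20, 116]) shelf ([118, 122, 125], [17, 14, 125]) green ([35, 42, 42], [30, 43, 42])
scene red [458 145   6   8  30] [460.3 148.5]
scene red [395 154   6   8  31] [397.3 157.4]
scene red [187 169   7   8  26] [189.9 172.5]
scene red [189 180   6   8  31] [191.9 183.4]
scene red [193 209  10   4  31] [197.4 210.9]
scene led [281 272   3   3   6] [281.8 273.2]
top red [445 188  12   6  57] [450.3 190.3]
top red [461 221   9  12  58] [464.6 226.9]
top red [211 227   8  14  78] [214.4 233.6]
top red [467 237   8  13  60] [470.5 242.8]
top red [129 243   6  14  76] [131.4 249.7]
top led [349  96   2   3   6] [349.5  97. ]
top led [379 199   2   2   4] [379.5 199.5]
top led [430 328   4   4  11] [431.4 329.5]
```

```bash
cat >> h.py <<'E'
from scipy.ndimage import map_coordinates
from scipy.optimize import least_squares
def redmask(im):
    h=cv2.cvtColor(im,cv2.COLOR_BGR2HSV)
    return ((h[...,0]<9)|(h[...,0]>171))&(h[...,1]>130)&(h[...,2]>70)
def lid(n,im,c0,z,R=.032):
    """edge points round a rough centre (world xy) on plane z -> circle fit"""
    im2=im.astype(float).copy()
    m=cam(n);c=np.array(c0,float)
    for it in range(3):
        pts=[]
        for a in np.linspace(0,2*np.pi,90,endpoint=False):
            rr=np.arange(.022,.044,.0005)
            P=np.c_[c[0]+rr*np.cos(a),c[1]+rr*np.sin(a),np.full(len(rr),z)]
            uv=proj(n,P)
            v=np.stack([map_coordinates(im2[...,k],[uv[:,1],uv[:,0]],order=1) for k in range(3)],1)
            g=np.linalg.norm(v[4:]-v[:-4],axis=1)
            i=g.argmax()
            if g[i]>8 and 0<i<len(g)-1:pts.append(P[i+2,:2])
        pts=np.array(pts)
        f=least_squares(lambda p:np.hypot(*(pts-p[:2]).T)-p[2],[*c,R],loss="soft_l1",f_scale=.001)
        f2=least_squares(lambda p:np.hypot(*(pts-p).T)-R,c,loss="soft_l1",f_scale=.001)
        c=f2.x
    return c,f.x,len(pts)
def strip(n,im,c,z):
    v,u=np.nonzero(redmask(im));p=plane(n,np.c_[u,v],z)[:,:2]-c
    q=p[(np.hypot(*p.T)<.03)];return np.degrees(np.arctan2(*q.mean(0)[::-1])),len(q),q.mean(0)
E
python3 - <<'E'
from h import *
I={n:cv2.imread(f"pics/{n}1.png") for n in("scene","top")}
J=dict(green=((463,248),(193,169),.109),redb=((459,220),(195,188),.109),reda=((458,190),(191,212),.109),left=((131,241),(398,160),.225),right=((212,226),(460,152),.225))
J["left"]=((131,241),(460,152),.225);J["right"]=((212,226),(398,160),.225)
for k,(tp,sp,z) in J.items():
    px={}
    for n,p in(("top",tp),("scene",sp)):
        c,f,N=lid(n,I[n],plane(n,p,z)[0,:2],z)
        px[n]=proj(n,[*c,z])[0]
        print(k,n,np.round(c,4),"free",np.round(f,4),N,"strip",strip(n,I[n],c,z)[:2])
    P,e=tri(px["scene"],px["top"]);print("   tri",np.round(P,4),round(e,4))
E
```

```text
green top [ 0.4299 -0.3019] free [ 0.4299 -0.302   0.032 ] 89 strip (np.float64(-16.772045209839074), 59)
green scene [ 0.4313 -0.2992] free [ 0.4314 -0.2992  0.0322] 88 strip (np.float64(-19.805820599728406), 33)
   tri [ 0.43   -0.301   0.1077] 0.0026
redb top [ 0.5016 -0.2885] free [ 0.5018 -0.2886  0.0324] 85 strip (np.float64(-159.80045394613444), 55)
redb scene [ 0.5014 -0.2863] free [ 0.5015 -0.2868  0.0328] 89 strip (np.float64(-158.36370840188707), 30)
   tri [ 0.5016 -0.2871  0.1098] 0.0021
reda top [ 0.5733 -0.2827] free [ 0.5735 -0.2827  0.0323] 89 strip (np.float64(86.86792545002425), 58)
reda scene [ 0.5727 -0.2806] free [ 0.5726 -0.2809  0.0324] 89 strip (np.float64(86.32790325456044), 32)
   tri [ 0.5731 -0.2812  0.1102] 0.0019
left top [0.4549 0.4484] free [0.4549 0.4484 0.0322] 90 strip (np.float64(-175.8373220279371), 76)
left scene [0.4552 0.4503] free [0.4553 0.4503 0.0325] 88 strip (np.float64(-175.0277804839032), 34)
   tri [0.4549 0.4498 0.2241] 0.0017
right top [0.4862 0.2779] free [0.4861 0.2779 0.0325] 90 strip (np.float64(-169.96388881425898), 76)
right scene [0.4867 0.2793] free [0.4868 0.2793 0.0324] 89 strip (np.float64(-172.3407811633813), 34)
   tri [0.4862 0.2788 0.2241] 0.0013
```

Lids agree across the two views to about 2 mm. Lid tops triangulate to 0.108–0.110 m in the flat and 0.224 m on the shelf, radii come out at 32 mm, and spacings are 72 and 174 mm. Next are the scale, scanner and shelf.

```bash
python3 - <<'E'
from h import *
I={n:cv2.imread(f"pics/{n}1.png") for n in("scene","top")}
def rect(n,msk,z,name):
    cs,_=cv2.findContours(msk.astype(np.uint8),0,cv2.CHAIN_APPROX_NONE)
    c=max(cs,key=cv2.contourArea)
    c=cv2.convexHull(c)[:,0]
    p=(plane(n,c,z)[:,:2]*1000).astype(np.float32)
    (x,y),(w,h),a=cv2.minAreaRect(p);print(name,n,"c",np.round([x,y],1),"size",round(w,1),round(h,1),"ang",round(a,2),"px",c.min(0),c.max(0))
    return c
def roi(im,x0,y0,x1,y1):
    m=np.zeros(im.shape[:2],bool);m[y0:y1,x0:x1]=1;return m
for n,R in(("top",(280,168,364,256)),("scene",(275,182,350,250))):
    im=I[n];h=cv2.cvtColor(im,cv2.COLOR_BGR2HSV)
    m=roi(im,*R)&(h[...,1]<15)&(h[...,2]>105)
    m=cv2.morphologyEx(m.astype(np.uint8),cv2.MORPH_OPEN,np.ones((3,3)))
    rect(n,m,.036,"plate")
for n,R in(("top",(110,190,275,285)),("scene",(360,150,482,205))):
    im=I[n];h=cv2.cvtColor(im,cv2.COLOR_BGR2HSV)
    m=roi(im,*R)&(h[...,1]<18)&(h[...,2]>118)
    m=cv2.morphologyEx(m.astype(np.uint8),cv2.MORPH_OPEN,np.ones((3,3)))
    rect(n,m,.12,"shelf")
for n,R in(("top",(355,175,410,228)),("scene",(240,180,282,242))):
    im=I[n];x0,y0,x1,y1=R
    c=im[y0:y1,x0:x1]
    cv2.imwrite(f"pics/sc_{n}.png",c)
a=cv2.imread("pics/sc_top.png");b=cv2.imread("pics/sc_scene.png")
f=lambda c,k:cv2.resize(c,None,fx=k,fy=k,interpolation=cv2.INTER_NEAREST)
A=f(a,8);B=f(b,8);H=max(A.shape[0],B.shape[0])
pad=lambda x:cv2.copyMakeBorder(x,0,H-x.shape[0],0,0,0)
o=np.hstack([pad(A),pad(B)]).astype(float);cv2.imwrite("pics/scanner.png",np.clip(o*3,0,255).astype(np.uint8));print(o.shape)
E
```

```text
plate top c [537.1  46.9] size 168.0 167.8 ang 6.93 px [287 175] [357 246]
plate scene c [537.6  49.8] size 169.1 167.8 ang 7.07 px [282 188] [344 242]
shelf top c [471.1 363.5] size 125.9 285.5 ang 10.08 px [126 200] [252 272]
shelf scene c [452.4 364.1] size 164.2 288.5 ang 10.2 px [370 150] [477 204]
(496, 776, 3)
```

View pics/scanner.png

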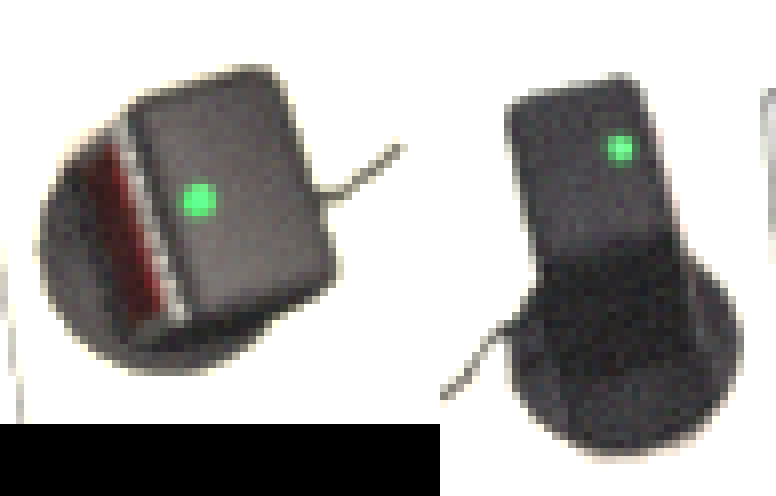

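The enlarged crop shows the scanner's head top with its LED at about top (379.5,199.5). The dark red window is on its left flank, around top (371,204), facing the plate. I'll fit the head top's rectangle, the window and the foot numerically.

```bash
python3 - <<'E'
from h import *
I={n:cv2.imread(f"pics/{n}1.png") for n in("scene","top")}
for n,(x0,y0,x1,y1) in(("top",(355,175,410,228)),("scene",(240,180,282,242))):
    im=I[n];V=im.max(2).astype(int);full=np.zeros(V.shape,np.uint8);full[y0:y1,x0:x1]=1
    for lo in((28,30,32) if n=="top" else (30,34)):
        m=full*((V>=lo)&(V<90)).astype(np.uint8)
        m=cv2.morphologyEx(m,cv2.MORPH_OPEN,np.ones((5,5)))
        c=max(cv2.findContours(m,0,cv2.CHAIN_APPROX_NONE)[0],key=cv2.contourArea)[:,0]
        p=(plane(n,c,.137)[:,:2]*1000).astype(np.float32)
        (x,y),(w,h),a=cv2.minAreaRect(p);M=cv2.moments(p)
        print(n,lo,"head",round(x,1),round(y,1),"size",round(w,1),round(h,1),"ang",round(a,2))
    # window red
    f=im.astype(int);red=(full>0)&(f[...,2]-f[...,1]>=6)&(f[...,2]<45)
    k,l,st,cc=cv2.connectedComponentsWithStats(red.astype(np.uint8));i=1+st[1:,4].argmax() if k>1 else 0
    if n=="top":
        v,u=np.nonzero(l==i);print("win px",st[i],np.round(cc[i],2),"centre@.088",np.round(plane(n,cc[i],.088)[0],4))
        p=plane(n,np.c_[u,v],.088)[:,:2];ev=np.linalg.svd(p-p.mean(0))[2][0];print("win dir",np.degrees(np.arctan2(ev[1],ev[0]))%180)
    # foot circle: dark silhouette outer contour at z~.008
    m=full*(V<75).astype(np.uint8);c=max(cv2.findContours(m,0,cv2.CHAIN_APPROX_NONE)[0],key=cv2.contourArea)[:,0]
    p=plane(n,c,.01)[:,:2];
    sel=p[:,1]>-.03 if n=="top" else p[:,0]>.53
    g=least_squares(lambda q:np.hypot(*(p[sel]-q[:2]).T)-q[2],[.55,-.07,.045],loss="soft_l1",f_scale=.001);print("foot",np.round(g.x,4))
E
```

```text
top 28 head 552.5 -99.2 size 62.5 44.7 ang 17.77
top 30 head 551.6 -97.9 size 60.8 38.7 ang 15.39
top 32 head 550.6 -98.0 size 58.2 35.9 ang 15.38
win px [365 193  11  22  97] [369.94 203.98] centre@.088 [ 0.5452 -0.072   0.088 ]
win dir 15.307260793403572
foot [ 0.55  -0.07   0.045]Traceback (most recent call last):
  File "<stdin>", line 8, in <module>
ValueError: max() iterable argument is empty
```

```bash
python3 - <<'E'
from h import *
I={n:cv2.imread(f"pics/{n}1.png") for n in("scene","top")}
def edge(n,p0,p1,z,name,half=4,sgn=0,red=False):
    """subpixel edge along segment p0-p1 (px): strongest gradient across it, then robust line on plane z"""
    im=I[n].astype(float);g=im[...,2]-im[...,1] if red else im.sum(2)
    p0,p1=np.array(p0,float),np.array(p1,float);d=p1-p0;L=np.hypot(*d);d/=L;nn=np.array([-d[1],d[0]])
    s=np.arange(-half,half+.01,.25);out=[]
    for t in np.arange(0,L,.5):
        q=p0+d*t+s[:,None]*nn
        v=map_coordinates(g,[q[:,1],q[:,0]],order=1);G=v[4:]-v[:-4]
        G=np.abs(G) if sgn==0 else np.clip(sgn*G,0,None);i=G.argmax()
        w=G[max(0,i-3):i+4];out.append(q[2+max(0,i-3):2+i+4].T@w/w.sum() if w.sum()>0 else q[len(q)//2])
    P=plane(n,out,z)[:,:2].astype(np.float32)
    vx,vy,x,y=cv2.fitLine(P,cv2.DIST_HUBER,0,.001,.001).ravel()
    res=np.abs((P[:,0]-x)*vy-(P[:,1]-y)*vx).mean()
    a=np.degrees(np.arctan2(vy,vx))%180
    print(name,n,"ang",round(a,2),"pt",round(float(x),4),round(float(y),4),"res",round(res*1000,2),"N",len(P));return a
o=lambda n,x,y:((x/8-.5)+(355 if n=="top" else 240),(y/8-.5)+(175 if n=="top" else 180))
S=lambda x,y:o("scene",x-440,y)
T=lambda x,y:o("top",x,y)
edge("top",T(287,95),T(330,250),.137,"back",3)
edge("top",T(155,92),T(255,70),.137,"far short",3)
edge("top",T(200,318),T(320,285),.137,"near short",3)
edge("top",T(142,115),T(185,300),.137,"front(dark side)",2)
edge("top",T(90,165),T(130,315),.056,"win bottom",2.5,red=True)
edge("top",T(118,150),T(165,305),.120,"win top",2.5,red=True)
edge("scene",S(645,100),S(680,230),.137,"front",3)
edge("scene",S(512,120),S(538,235),.137,"back",3)
edge("scene",S(525,97),S(615,78),.137,"short",3)
E
```

```text
back top ang 15.6 pt 0.5569 -0.1218 res 0.43 N 41
far short top ang 105.54 pt 0.5858 -0.0861 res 0.35 N 26Traceback (most recent call last):
  File "<stdin>", line 23, in <module>
  File "<stdin>", line 12, in edge
ValueError: matmul: Input operand 1 has a mismatch in its core dimension 0, with gufunc signature (n?,k),(k,m?)->(n?,m?) (size 4 is different from 6)
```

Call:
move_arm(
  targets=[
    [3.8,-1.83,0,0,0,0],
    [3.8,-1.83,0,0,0,0],
    [3.8,-1.83,0,0,0,0],
    [3.8,-1.83,0,0,0,0],
    [3.8,-1.83,0,0,0,0],
    [3.8,-1.83,0,0,0,0],
    [3.8,-1.83,0,0,0,0],
    [3.8,-1.83,0,0,0,6],
    [0,0,0,0,0,5.9],
    [0,0,0,0,0,0],
  ],
  claw=8.8,
)

```text
clock: 1.75
tool_pos: [0.4307, -0.3011, 0.2388]
ee_rot: [3.134, 0.215, -0.0]
force: [-1.0, 0.2, 0.6]
opening: 0.0877
finger_force: 0.0
```

```bash
cat >> h.py <<'E'
from scipy.spatial.transform import Rotation as Ro
def togo(x,y,z,psi):
    s=r.sense();R=Ro.from_rotvec(s["ee_rot"]).as_matrix();X=R[:,0];p=np.degrees(np.arctan2(X[1],X[0]))
    d=np.array([x,y,z])-s["tool_pos"]
    print("t",round(s["clock"],2),"pos",np.round(s["tool_pos"],4),"psi",round(p,2),"tilt",np.round(R[:2,2],4),"open",round(s["opening"],4),"ff",round(s["finger_force"],1),"F",np.round(s["force"],1),"q6",round(s["joint_pos"][5],2))
    print("togo cm",np.round(R.T@d*100,2),"tool turn deg",round(-((psi-p+180)%360-180),2))
E
python3 -c "
from h import *
togo(.430,-.301,.082,7.7)"
```

```text
t 1.75 pos [ 0.4307 -0.3011  0.2388] psi 7.86 tilt [-0.     -0.0002] open 0.0877 ff 0.0 F [-1.   0.2  0.6] q6 0.6
togo cm [-0.07 -0.02 15.68] tool turn deg 0.16
```

Call:
move_arm(
  targets=[
    [-0.07,0,4,0,0,0],
    [0,0,4,0,0,0],
    [0,0,3.5,0,0,0],
    [0,0,2.5,0,0,0],
    [0,0,1.3,0,0,0],
    [0,0,0.4,0,0,0],
    [0,0,0,0,0,0],
  ],
)

```text
clock: 2.62
tool_pos: [0.43, -0.3021, 0.0824]
ee_rot: [3.134, 0.212, 0.001]
force: [0.7, 1.0, 1.4]
opening: 0.0883
finger_force: 0.0
```

Call:
move_arm(
  targets=[
    [0,0,0,0,0,0],
    [0,0,0,0,0,0],
    [0,0,0,0,0,0],
    [0,0,0,0,0,0],
    [0,0,0,0,0,0],
    [0,0,0,0,0,0],
  ],
  claw=4,
)

```text
clock: 3.38
tool_pos: [0.43, -0.3018, 0.0822]
ee_rot: [3.134, 0.212, 0.001]
force: [-1.1, 1.5, 5.5]
opening: 0.0629
finger_force: 30.0
```

```bash
python3 -c "
from h import *
togo(.430,-.301,.082,7.7)"
```

```text
t 3.38 pos [ 0.43   -0.3018  0.0822] psi 7.74 tilt [ 0.0006 -0.0004] open 0.0629 ff 30.0 F [-1.1  1.5  5.5] q6 0.6
togo cm [ 0.01 -0.08  0.02] tool turn deg 0.04
```

Call:
move_arm(
  targets=[
    [0,0,-0.5,0,0,0],
    [0,0,-1.5,0,0,0],
    [0,0,-2.5,0,0,0],
    [0,0,-3,0,0,0],
    [0,0,-3,0,0,0],
    [0,0,-3,0,0,0],
    [0,0,-2.5,0,0,0],
    [0,0,-1.3,0,0,0],
    [0,0,-0.5,0,0,-4],
    [0,0,0,0,0,-8],
  ],
)

```text
clock: 4.62
tool_pos: [0.4296, -0.3015, 0.26]
ee_rot: [3.094, 0.544, -0.0]
force: [-0.2, 0.4, -3.4]
opening: 0.063
finger_force: 30.0
```

Call:
move_arm(
  targets=[
    [0,0,0,0,0,-10.2],
    [0,0,0,0,0,-10.2],
    [0,0,0,0,0,-10.2],
    [0,0,0,0,0,-10.2],
    [0,0,0,0,0,-10.2],
    [0,0,0,0,0,-10.2],
    [0,0,0,0,0,-10.2],
    [0,0,0,0,0,-10.2],
    [0,0,0,0,0,-10.2],
    [0,0,0,0,0,-10],
  ],
)

```text
clock: 5.88
tool_pos: [0.4293, -0.3012, 0.2591]
ee_rot: [-1.526, -2.745, -0.001]
force: [-0.8, -0.1, -2.9]
opening: 0.0627
finger_force: 30.0
```

```bash
python3 - <<'E'
from h import *
togo(.5127,.0414,.26,131.3)
for n in("scene","top"): cv2.imwrite(f"pics/{n}2.png",grab(n,2))
I={n:cv2.imread(f"pics/{n}2.png") for n in("scene","top")}
s=r.sense();z=s["tool_pos"][2]+.109-.0822
for n in I:
    c,f,N=lid(n,I[n],s["tool_pos"][:2],z);print(n,c,f,N,strip(n,I[n],c,z)[:2])
E
```

```text
t 5.88 pos [ 0.4293 -0.3012  0.2591] psi 121.87 tilt [-0.001   0.0011] open 0.0627 ff 30.0 F [-0.8 -0.1 -2.9] q6 -1.39
togo cm [24.69 25.17 -0.06] tool turn deg -9.43
scene [ 0.42397174 -0.29985407] [ 0.42278555 -0.29962234  0.03351932] 75 (np.float64(nan), 0)
top [ 0.427015   -0.30200253] [ 0.42662707 -0.30281487  0.03343746] 79 (np.float64(90.6678438309669), 78)h.py:47: RuntimeWarning: Mean of empty slice.
  q=p[(np.hypot(*p.T)<.03)];return np.degrees(np.arctan2(*q.mean(0)[::-1])),len(q),q.mean(0)
  ret = um.true_divide(
```

Call:
move_arm(
  targets=[
    [0,0,0,0,0,-9.4],
    [1.2,1.7,0,0,0,0],
    [2.5,3.6,0,0,0,0],
    [2.8,4.0,0,0,0,0],
    [2.8,4.0,0,0,0,0],
    [2.8,4.0,0,0,0,0],
    [2.8,4.0,0,0,0,0],
    [2.5,3.5,0,0,0,0],
    [1.8,2.5,0,0,0,0],
    [1.0,1.4,0,0,0,0],
  ],
)

```text
clock: 7.32
tool_pos: [0.5138, 0.0414, 0.2597]
ee_rot: [-1.306, -2.857, -0.0]
force: [0.2, -1.1, -3.4]
opening: 0.0628
finger_force: 30.0
```

Call:
move_arm(
  targets=[
    [0,0.1,1,0,0,0],
    [0,0,2.5,0,0,0],
    [0,0,2.5,0,0,0],
    [0,0,2,0,0,0],
    [0,0,1.5,0,0,0],
    [0,0,1,0,0,0],
    [0,0,0.5,0,0,0],
    [0,0,0,0,0,0],
  ],
)

```text
clock: 8.32
tool_pos: [0.515, 0.0396, 0.1498]
ee_rot: [1.305, 2.858, -0.0]
force: [0.8, 1.0, -2.8]
opening: 0.0631
finger_force: 30.0
```

```bash
python3 - <<'E'
from h import *
togo(.5127,.0414,.1142,131.3)
E
```

```text
t 8.32 pos [0.515  0.0396 0.1498] psi 130.93 tilt [ 0.0001 -0.0001] open 0.0631 ff 30.0 F [ 0.8  1.  -2.8] q6 -0.87
togo cm [ 0.29 -0.06  3.56] tool turn deg -0.37
```

Call:
move_arm(
  targets=[
    [0.29,-0.06,1.0,0,0,-0.4],
    [0,0,1.0,0,0,0],
    [0,0,0.6,0,0,0],
    [0,0,0.3,0,0,0],
    [0,0,0.2,0,0,0],
    [0,0,0.1,0,0,0],
    [0,0,0.1,0,0,0],
    [0,0,0,0,0,0],
    [0,0,0,0,0,0],
  ],
)

```text
clock: 9.45
tool_pos: [0.5126, 0.0415, 0.1168]
ee_rot: [1.294, 2.862, 0.0]
force: [0.3, 0.1, -2.5]
opening: 0.0629
finger_force: 30.0
```

```bash
python3 - <<'E'
from h import *
togo(.5127,.0414,.1142,131.3)
E
```

```text
t 9.45 pos [0.5126 0.0415 0.1168] psi 131.34 tilt [ 0.0003 -0.    ] open 0.0629 ff 30.0 F [ 0.3  0.1 -2.5] q6 -0.87
togo cm [-0.01 -0.    0.26] tool turn deg 0.04
```

Call:
move_arm(
  targets=[
    [0,0,0.08,0,0,0],
    [0,0,0.08,0,0,0],
    [0,0,0.06,0,0,0],
    [0,0,0,0,0,0],
  ],
)

```text
clock: 9.95
tool_pos: [0.5125, 0.0415, 0.1144]
ee_rot: [-1.294, -2.862, 0.0]
force: [-0.5, -0.4, -2.8]
opening: 0.0626
finger_force: 30.0
```

Call:
move_arm(
  targets=[
    [0,0,0.04,0,0,0],
    [0,0,0.03,0,0,0],
    [0,0,0,0,0,0],
  ],
)

```text
clock: 10.32
tool_pos: [0.5127, 0.0414, 0.1143]
ee_rot: [1.294, 2.862, -0.0]
force: [-2.6, -0.7, 4.0]
opening: 0.063
finger_force: 30.0
```

Contact: the vertical force went from −3 to +4 N. Releasing.

Call:
move_arm(
  targets=[
    [0,0,0,0,0,0],
    [0,0,0,0,0,0],
    [0,0,0,0,0,0],
    [0,0,0,0,0,0],
    [0,0,-1,0,0,0],
    [0,0,-2.5,0,0,0],
    [0,0,-3,0,0,0],
    [0,0,-3,0,0,0],
    [0,0,-1.5,0,0,0],
    [0,0,0,0,0,0],
  ],
  claw=8.8,
)

```text
clock: 11.58
tool_pos: [0.5132, 0.0415, 0.225]
ee_rot: [1.293, 2.86, 0.001]
force: [-0.3, -0.4, -0.3]
opening: 0.0877
finger_force: 0.0
```

Call:
move_arm(
  targets=[
    [-5,0,0,0,0,-9],
    [-5,0,0,0,0,-10],
    [-4,0,0,0,0,-10],
    [0,0,0,0,0,0],
  ],
)

```text
clock: 12.08
tool_pos: [0.6194, -0.0493, 0.2213]
ee_rot: [-0.538, -3.092, -0.0]
force: [-0.5, 0.1, -1.2]
opening: 0.0877
finger_force: 0.0
```

```bash
python3 - <<'E'
from h import *
togo(.5127,.0414,.1142,195.6)
I={n:grab(n,3) for n in("scene","top")}
for n in I:
    cv2.imwrite(f"pics/{n}3.png",I[n])
    c,f,N=lid(n,I[n],[.5127,.0414],.141);print(n,c,f,N,strip(n,I[n],c,.141)[:2])
f=lambda c,k:cv2.resize(c,None,fx=k,fy=k,interpolation=cv2.INTER_CUBIC)
a=f(I["top"][160:260,280:400],4);b=f(I["scene"][150:250,240:320],4)
cv2.imwrite("pics/onscale.png",np.clip(np.hstack([a,b]).astype(float)*1.4,0,255).astype(np.uint8))
E
```

```text
t 12.07 pos [ 0.6194 -0.0493  0.2213] psi 160.26 tilt [-0.0028  0.0006] open 0.0877 ff 0.0 F [-0.5  0.1 -1.2] q6 -1.5
togo cm [13.07  4.93 10.74] tool turn deg -35.34
scene [0.5135808  0.04408137] [0.51362456 0.042415   0.0333801 ] 74 (np.float64(112.50955034271571), 30)
top [0.51179541 0.04470906] [0.51222328 0.04658502 0.02973154] 65 (np.float64(107.12575933454869), 46)
```

View pics/onscale.png

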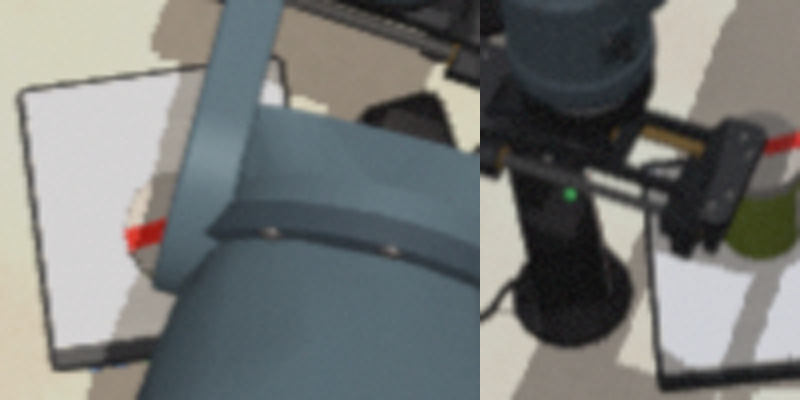

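The crop shows the jar standing on the plate with its strip pointing to +y (107°), which is away from the window. I got the facing direction wrong: it must point to −74.4°. I'll regrasp with the fingers in line with the barcode, turn the jar 180° and set it down again.

Call:
move_arm(
  targets=[
    [3.2,1.2,0,0,0,0],
    [3.5,1.3,0,0,0,0],
    [3.5,1.3,0,0,0,0],
    [2.8,1.1,0,0,0,0],
    [0,0,0,0,0,10],
    [0,0,0,0,0,10.3],
    [0,0,0,0,0,10.3],
    [0,0,0,0,0,10.3],
    [0,0,0,0,0,10.3],
    [0,0,0,0,0,10.3],
  ],
)

```text
clock: 13.62
tool_pos: [0.5123, 0.0427, 0.2242]
ee_rot: [2.05, 2.38, 0.001]
force: [1.2, -0.0, -0.7]
opening: 0.0878
finger_force: 0.0
```

Call:
move_arm(
  targets=[
    [0,0,0,0,0,10.3],
    [0,0,0,0,0,10.3],
    [0,0,0,0,0,10.3],
    [0,0,0,0,0,10.3],
    [0,0,0,0,0,10.3],
    [0,0,0,0,0,10.3],
    [0,0,0,0,0,10.3],
    [0,0,0,0,0,10.3],
    [0,0,0,0,0,0],
  ],
)

```text
clock: 14.75
tool_pos: [0.5125, 0.0426, 0.2241]
ee_rot: [3.109, 0.452, 0.001]
force: [0.5, 0.0, 0.1]
opening: 0.088
finger_force: 0.0
```

```bash
python3 - <<'E'
from h import *
togo(.5127,.0414,.1142,15.6)
E
```

```text
t 14.75 pos [0.5125 0.0426 0.2241] psi 16.55 tilt [ 0.0006 -0.    ] open 0.088 ff 0.0 F [0.5 0.  0.1] q6 1.13
togo cm [-0.02  0.12 10.99] tool turn deg 0.95
```

Call:
move_arm(
  targets=[
    [0,0.12,2,0,0,0.95],
    [0,0,3,0,0,0],
    [0,0,3,0,0,0],
    [0,0,2,0,0,0],
    [0,0,0.8,0,0,0],
    [0,0,0.2,0,0,0],
    [0,0,0,0,0,0],
  ],
)

```text
clock: 15.62
tool_pos: [0.5138, 0.041, 0.1146]
ee_rot: [3.112, 0.425, 0.002]
force: [0.6, -0.0, 0.3]
opening: 0.0878
finger_force: 0.0
```

Call:
move_arm(
  targets=[
    [0,0,0,0,0,0],
    [0,0,0,0,0,0],
    [0,0,0,0,0,0],
    [0,0,0,0,0,0],
    [0,0,0,0,0,0],
    [0,0,-0.3,0,0,0],
    [0,0,-0.7,0,0,0],
    [0,0,0,0,0,-5],
    [0,0,0,0,0,-10],
    [0,0,0,0,0,-10],
  ],
  claw=4,
)

```text
clock: 16.88
tool_pos: [0.513, 0.0409, 0.1238]
ee_rot: [-2.944, -1.095, 0.001]
force: [0.5, -0.1, -3.7]
opening: 0.0627
finger_force: 30.0
```

Call:
move_arm(
  targets=[
    [0,0,0,0,0,-10],
    [0,0,0,0,0,-10],
    [0,0,0,0,0,-10],
    [0,0,0,0,0,-10],
    [0,0,0,0,0,-10],
    [0,0,0,0,0,-10],
    [0,0,0,0,0,-10],
    [0,0,0,0,0,-10],
    [0,0,0,0,0,-10],
    [0,0,0,0,0,-10],
  ],
)

```text
clock: 18.12
tool_pos: [0.513, 0.0409, 0.1238]
ee_rot: [-1.053, -2.959, 0.0]
force: [0.3, 0.1, -3.7]
opening: 0.0632
finger_force: 30.0
```

Call:
move_arm(
  targets=[
    [0,0,0,0,0,-10],
    [0,0,0,0,0,-10],
    [0,0,0,0,0,-10],
    [0,0,0,0,0,-10],
    [0,0,0,0,0,-10],
    [0,0,0,0,0,-5],
    [0,0,0,0,0,0],
  ],
)

```text
clock: 19.0
tool_pos: [0.5131, 0.041, 0.1238]
ee_rot: [0.422, -3.113, 0.0]
force: [1.0, -0.1, -2.9]
opening: 0.0628
finger_force: 30.0
```

```bash
python3 - <<'E'
from h import *
togo(.5127,.0414,.1142,195.6)
E
```

```text
t 19.0 pos [0.5131 0.041  0.1238] psi -164.56 tilt [-0.0003 -0.0001] open 0.0628 ff 30.0 F [ 1.  -0.1 -2.9] q6 -1.99
togo cm [0.02 0.05 0.96] tool turn deg -0.16
```

Call:
move_arm(
  targets=[
    [0.02,0.05,0.4,0,0,0],
    [0,0,0.25,0,0,0],
    [0,0,0.1,0,0,0],
    [0,0,0.08,0,0,0],
    [0,0,0.06,0,0,0],
    [0,0,0.05,0,0,0],
    [0,0,0,0,0,0],
  ],
)

```text
clock: 19.88
tool_pos: [0.5129, 0.0414, 0.1144]
ee_rot: [-0.423, 3.113, -0.0]
force: [0.2, -0.3, -3.3]
opening: 0.0628
finger_force: 30.0
```

Call:
move_arm(
  targets=[
    [0,0,0.05,0,0,0],
    [0,0,0.03,0,0,0],
    [0,0,0,0,0,0],
  ],
)

```text
clock: 20.25
tool_pos: [0.5133, 0.0414, 0.1142]
ee_rot: [-0.423, 3.112, -0.0]
force: [-1.0, -0.3, 2.8]
opening: 0.0627
finger_force: 30.0
```

Call:
move_arm(
  targets=[
    [0,0,0,0,0,0],
    [0,0,0,0,0,0],
    [0,0,0,0,0,0],
    [0,0,0,0,0,0],
    [0,0,-1,0,0,0],
    [0,0,-3,0,0,0],
    [0,0,-4,0,0,0],
    [0,0,-4,0,0,0],
    [0,0,-4,0,0,0],
    [0,0,-1.5,0,0,0],
  ],
  claw=8.8,
)

```text
clock: 21.5
tool_pos: [0.514, 0.0413, 0.2919]
ee_rot: [-0.423, 3.108, -0.002]
force: [0.5, 0.3, 0.3]
opening: 0.0882
finger_force: 0.0
```

Call:
move_arm(
  targets=[
    [1,2.6,0,0,0,0],
    [1.6,4.2,0,0,0,0],
    [1.7,4.6,0,0,0,0],
    [1.7,4.6,0,0,0,0],
    [1.4,3.7,0,0,0,0],
    [0.6,1.2,0,0,0,0],
    [0,0,0,0,0,0],
  ],
)

```text
clock: 22.38
tool_pos: [0.3796, 0.2216, 0.2882]
ee_rot: [0.426, -3.112, 0.001]
force: [-0.0, 0.4, -0.1]
opening: 0.0884
finger_force: 0.0
```

```bash
python3 - <<'E'
from h import *
togo(.5133,.0414,.1142,195.6)
I={n:grab(n,3) for n in("scene","top")}
for n in I:
    cv2.imwrite(f"pics/{n}4.png",I[n])
    c,f,N=lid(n,I[n],[.5127,.0414],.141);print(n,c,f,N,strip(n,I[n],c,.141)[:2])
f=lambda c,k:cv2.resize(c,None,fx=k,fy=k,interpolation=cv2.INTER_CUBIC)
a=f(I["top"][160:260,280:410],3.5);b=f(I["scene"][150:250,235:330],3.5)
cv2.imwrite("pics/onscale2.png",np.clip(np.hstack([a,b]).astype(float)*1.4,0,255).astype(np.uint8))
E
```

```text
t 22.38 pos [0.3796 0.2216 0.2882] psi -164.42 tilt [-0.0005 -0.0005] open 0.0884 ff 0.0 F [-0.   0.4 -0.1] q6 -1.59
togo cm [ -8.05 -20.94  17.4 ] tool turn deg -0.02
scene [0.51524488 0.04303543] [0.51529005 0.04310251 0.03221548] 89 (np.float64(-79.46195207090383), 34)
top [0.51364313 0.04047521] [0.51287335 0.04100378 0.03321704] 89 (np.float64(-71.50136452801941), 58)
```

View pics/onscale2.png

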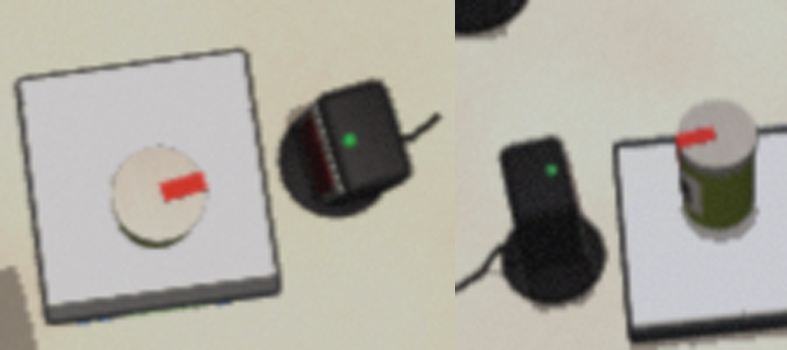

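The jar stands upright on the plate, centred at (0.514, 0.042). Its strip points at the scanner window (top −71.5°, scene −79.5°, against the −74.4° commanded). Next I'll take it again.

Call:
move_arm(
  targets=[
    [-1,-2.6,0,0,0,0],
    [-1.6,-4.2,0,0,0,0],
    [-1.7,-4.6,0,0,0,0],
    [-1.7,-4.6,0,0,0,0],
    [-1.4,-3.6,0,0,0,0],
    [-0.65,-1.34,2,0,0,0],
    [0,0,4,0,0,0],
    [0,0,3,0,0,0],
    [0,0,2,0,0,0],
    [0,0,0,0,0,0],
  ],
)

```text
clock: 23.92
tool_pos: [0.5124, 0.0407, 0.1769]
ee_rot: [0.421, -3.109, -0.002]
force: [-0.7, -0.1, 0.3]
opening: 0.0879
finger_force: 0.0
```

```bash
python3 - <<'E'
from h import *
togo(.5138,.0415,.1142,195.6)
E
```

```text
t 23.93 pos [0.5124 0.0407 0.1769] psi -164.57 tilt [-0.0039  0.0005] open 0.0879 ff 0.0 F [-0.7 -0.1  0.3] q6 -1.99
togo cm [-0.18  0.03  6.27] tool turn deg -0.17
```

Call:
move_arm(
  targets=[
    [-0.15,0.03,2.5,0,0,0],
    [0,0,2.3,0,0,0],
    [0,0,1.1,0,0,0],
    [0,0,0.35,0,0,0],
    [0,0,0,0,0,0],
  ],
)

```text
clock: 24.55
tool_pos: [0.5154, 0.0417, 0.1169]
ee_rot: [-0.423, 3.112, -0.0]
force: [-0.2, 0.3, 0.7]
opening: 0.0882
finger_force: 0.0
```

Call:
move_arm(
  targets=[
    [0,0,0,0,0,0],
    [0,0,0,0,0,0],
    [0,0,0,0,0,0],
    [0,0,0,0,0,0],
    [0,0,0,0,0,0],
    [0,0,-0.5,0,0,0],
    [0,0,-1.5,0,0,0],
    [0,0,-2.5,0,0,0],
    [0,0,-3,0,0,0],
    [0,0,-3,0,0,0],
  ],
  claw=4,
)

```text
clock: 25.8
tool_pos: [0.5145, 0.042, 0.2226]
ee_rot: [0.423, -3.113, -0.0]
force: [0.2, 0.2, -3.8]
opening: 0.0632
finger_force: 30.0
```

Call:
move_arm(
  targets=[
    [0,0,-3,0,0,4],
    [0,0,-3,0,0,9],
    [0,0,-2.5,0,0,10],
    [0,0,-1.7,0,0,10],
    [0,0,-0.8,0,0,10],
    [0,0,0,0,0,10],
    [0,0,0,0,0,10],
    [0,0,0,0,0,10],
    [0,0,0,0,0,10],
    [0,0,0,0,0,10],
  ],
)

```text
clock: 27.05
tool_pos: [0.5144, 0.042, 0.3317]
ee_rot: [-1.973, -2.444, 0.0]
force: [-0.2, 0.5, -2.9]
opening: 0.063
finger_force: 30.0
```

```bash
python3 - <<'E'
from h import *
togo(.4708,.3643,.33,100.)
E
```

```text
t 27.05 pos [0.5144 0.042  0.3317] psi 102.17 tilt [-0.0002  0.0001] open 0.063 ff 30.0 F [-0.2  0.5 -2.9] q6 -0.36
togo cm [32.42  2.53  0.17] tool turn deg 2.17
```

Call:
move_arm(
  targets=[
    [0,0,0,0,0,2.2],
    [1.5,0.1,0,0,0,0],
    [3,0.1,0,0,0,0],
    [4.2,0.15,0,0,0,0],
    [4.8,0.2,0,0,0,0],
    [4.8,0.2,0,0,0,0],
    [4.8,0.2,0,0,0,0],
    [4.2,0.15,0,0,0,0],
    [3.2,0.1,0,0,0,0],
    [2,0.1,0,0,0,0],
  ],
)

```text
clock: 28.3
tool_pos: [0.4683, 0.3661, 0.3312]
ee_rot: [-2.01, -2.414, 0.0]
force: [0.4, -0.5, -2.7]
opening: 0.0629
finger_force: 30.0
```

Call:
move_arm(
  targets=[
    [0,0,0,0,0,0],
    [0,0,0,0,0,0],
  ],
)

```text
clock: 28.55
tool_pos: [0.4696, 0.3633, 0.3311]
ee_rot: [2.013, 2.411, -0.001]
force: [0.5, 0.0, -3.0]
opening: 0.063
finger_force: 30.0
```

```bash
python3 - <<'E'
from h import *
togo(.4708,.3643,.2007,100.)
E
```

```text
t 28.55 pos [0.4696 0.3633 0.3311] psi 100.28 tilt [-0.0002 -0.0007] open 0.063 ff 30.0 F [ 0.5  0.  -3. ] q6 0.28
togo cm [ 0.09  0.14 13.04] tool turn deg 0.28
```

Call:
move_arm(
  targets=[
    [0.09,0.12,0.8,0,0,0.25],
    [0,0,2,0,0,0],
    [0,0,2.5,0,0,0],
    [0,0,2.5,0,0,0],
    [0,0,2,0,0,0],
    [0,0,1.2,0,0,0],
    [0,0,0.6,0,0,0],
    [0,0,0.3,0,0,0],
    [0,0,0,0,0,0],
    [0,0,0,0,0,0],
  ],
)

```text
clock: 29.8
tool_pos: [0.4709, 0.3653, 0.2129]
ee_rot: [2.018, 2.407, 0.002]
force: [-0.4, -0.4, -3.7]
opening: 0.063
finger_force: 30.0
```

```bash
python3 - <<'E'
from h import *
togo(.4708,.3643,.2007,100.)
I=grab("top",2);cv2.imwrite("pics/top5.png",I)
J=grab("scene",2)
f=lambda c,k:cv2.resize(c,None,fx=k,fy=k,interpolation=cv2.INTER_CUBIC)
cv2.imwrite("pics/pre.png",np.clip(np.hstack([f(I[180:280,110:260],2.6),f(J[100:200,360:510],2.6)]).astype(float)*1.4,0,255).astype(np.uint8))
E
```

```text
t 29.8 pos [0.4709 0.3653 0.2129] psi 100.05 tilt [0.0011 0.0005] open 0.063 ff 30.0 F [-0.4 -0.4 -3.7] q6 0.29
togo cm [-0.09 -0.03  1.22] tool turn deg 0.05
```

View pics/pre.png

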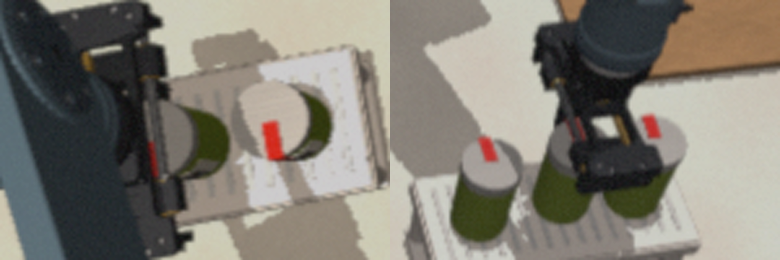

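The jar hangs in the gap between the mates, strip toward the front, with clear space on both sides. Lowering the last centimetre gently.

Call:
move_arm(
  targets=[
    [-0.09,-0.03,0.4,0,0,0],
    [0,0,0.3,0,0,0],
    [0,0,0.15,0,0,0],
    [0,0,0.1,0,0,0],
    [0,0,0.08,0,0,0],
    [0,0,0.05,0,0,0],
    [0,0,0,0,0,0],
  ],
)

```text
clock: 30.88
tool_pos: [0.4704, 0.3641, 0.2013]
ee_rot: [-2.019, -2.407, 0.0]
force: [-0.3, 0.7, -3.5]
opening: 0.0631
finger_force: 30.0
```

Call:
move_arm(
  targets=[
    [0,0,0.05,0,0,0],
    [0,0,0.05,0,0,0],
    [0,0,0,0,0,0],
  ],
)

```text
clock: 31.25
tool_pos: [0.4705, 0.3642, 0.2006]
ee_rot: [2.019, 2.407, 0.0]
force: [-0.7, 0.4, 0.1]
opening: 0.0627
finger_force: 30.0
```

Call:
move_arm(
  targets=[
    [0,0,0.03,0,0,0],
    [0,0,0,0,0,0],
  ],
)

```text
clock: 31.5
tool_pos: [0.4705, 0.3643, 0.2006]
ee_rot: [2.018, 2.407, 0.001]
force: [-2.1, -1.2, 3.3]
opening: 0.0629
finger_force: 30.0
```

Call:
move_arm(
  targets=[
    [0,0,0,0,0,0],
    [0,0,0,0,0,0],
    [0,0,0,0,0,0],
    [0,0,0,0,0,0],
    [0,0,-0.8,0,0,0],
    [0,0,-2.5,0,0,0],
    [0,0,-3.5,0,0,0],
    [0,0,-3.5,0,0,0],
    [0,0,-2,0,0,0],
    [0,0,0,0,0,0],
  ],
  claw=8.8,
)

```text
clock: 32.75
tool_pos: [0.4713, 0.3646, 0.3256]
ee_rot: [2.017, 2.406, 0.007]
force: [-0.2, 0.1, -0.5]
opening: 0.088
finger_force: 0.0
```

Call:
move_arm(
  targets=[
    [-3,-1,0,0,0,0],
    [-5,-1.5,0,0,0,0],
    [-5,-1.5,0,0,0,0],
    [-5,-1.5,0,0,0,0],
    [-5,-1.5,0,0,0,0],
    [-5,-1.5,0,0,0,0],
    [-5,-1.5,0,0,0,0],
    [-4,-1,0,0,0,0],
    [-2,0,0,0,0,0],
    [0,0,0,0,0,0],
  ],
)

```text
clock: 34.0
tool_pos: [0.4297, -0.0399, 0.3219]
ee_rot: [-2.021, -2.403, 0.001]
force: [-0.0, 1.1, -0.3]
opening: 0.0878
finger_force: 0.0
```

```bash
python3 - <<'E'
from h import *
togo(.4708,.3643,.2007,100.)
I={n:grab(n,3) for n in("scene","top")}
for n in I:
    cv2.imwrite(f"pics/{n}6.png",I[n])
    for k,c0 in dict(job=(.4708,.3643),left=(.455,.449),right=(.4864,.2786)).items():
        c,f,N=lid(n,I[n],c0,.225);print(k,n,np.round(c,4),np.round(f,4),N,strip(n,I[n],c,.225)[:2])
    for k,c0 in dict(redb=(.5016,-.2875),reda=(.573,-.282)).items():
        c,f,N=lid(n,I[n],c0,.109);print(k,n,np.round(c,4))
f=lambda c,k:cv2.resize(c,None,fx=k,fy=k,interpolation=cv2.INTER_CUBIC)
cv2.imwrite("pics/fin.png",np.clip(np.hstack([f(I["top"][180:280,110:260],2.6),f(I["scene"][100:200,360:510],2.6)]).astype(float)*1.4,0,255).astype(np.uint8))
E
```

```text
t 34.0 pos [ 0.4297 -0.0399  0.3219] psi 99.88 tilt [-0.0017  0.0007] open 0.0878 ff 0.0 F [-0.   1.1 -0.3] q6 -0.54
togo cm [39.11 11.   12.14] tool turn deg -0.12
job scene [0.4708 0.3672] [0.4714 0.3678 0.0331] 84 (np.float64(-170.33915703037047), 30)
left scene [0.4554 0.4503] [0.4554 0.4502 0.0325] 88 (np.float64(-175.4612375547376), 33)
right scene [0.4869 0.2791] [0.4869 0.2792 0.0324] 88 (np.float64(-171.7854861517926), 36)
redb scene [ 0.5007 -0.2866]
reda scene [ 0.5727 -0.2805]
job top [0.4703 0.3653] [0.4702 0.3653 0.0324] 89 (np.float64(-171.4176202309885), 79)
left top [0.455  0.4485] [0.455  0.4484 0.0322] 90 (np.float64(-175.75950539342372), 76)
right top [0.4861 0.2782] [0.4859 0.2784 0.0328] 89 (np.float64(-168.75078226364013), 76)
redb top [ 0.5024 -0.2891]
reda top [ 0.5735 -0.2826]
```

View pics/fin.png

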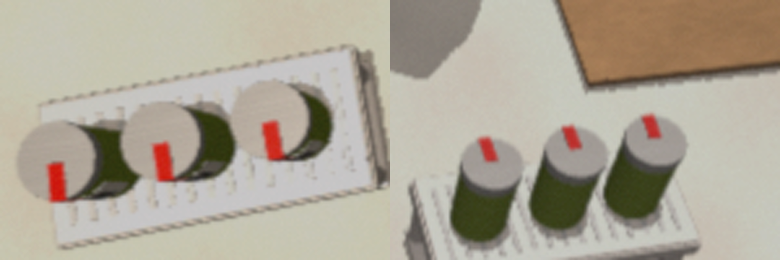

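The jar stands in the row in line with the mates. It is about 2 mm from the exact middle and faces −171°. The other four jars have not moved.

```bash
python3 -c "
from workcell import r
print(r.job_done())"
```

```text
the job is handed in; nothing more can be done
None
```

The jar was set on the scale first facing the wrong way, then turned to face the scanner window, and now stands in the shelf gap, about 2 mm off centre with its label to the front; I handed the job in at about 34 s and didn't check the scale's display or whether the scanner read it.

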